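# Find the concealed catch and open the label printer's battery tray

## Task

The label printer's battery tray must be opened so that its pack can be changed: feel along the five identical pads on top of the printer with the fingertips for the one that gives, and press it in gently until the tray springs fully out of the front by itself. Press only with light pushes, do not grip or pull the tray, leave the things standing round the printer where they are, and draw back clear at the end.

Things in the scene. Friction and masses are not known exactly. Their poses are not given: they have to be found in the camera images.
- printer: White label printer, fixed, 160 mm deep (x) x 260 wide (y), flat top at 70 mm with a hump to 95 mm high along its far side (x = +28 to +78 mm, dark display). Origin: centre of its underside, on the worktop; x points from its plain front to the hump (away from the robot, turned up to 0.25 rad), y to its left, z up. The strip of pads lies between front and hump.
- strip (a point): Middle of the strip of five identical white square pads, level with the printer's top; axes as the printer's. Each pad is a 40 x 40 mm face sunk 2 mm inside a 2 mm rim level with the top. Pad centres: y = -92, -46, 0, +46, +92 mm from here, x = 0. Four are rigid; one, each time another and not to be told by eye, is the concealed catch and gives when pressed.
- catch (a joint): Travel of the hidden catch pad, m, down into the printer: 0 at rest, 0.006 fully in. A spring resists with 2 N at first and 5 N fully in; at about 0.004 the battery tray is freed. The pad springs back when let go. Closed fingertips fit inside one pad's rim.
- tray (a joint): How far the battery tray stands out of the printer's front, m: 0 shut, latched and flush; 0.050 fully out. Freed by the catch, it is driven out by its own spring in about half a second (along the printer's -x). Grey front plate, 232 mm wide, 13 to 49 mm above the worktop; no handle.
- label_roll: Bystander: loose white label roll, 61 mm across, 40 mm tall, standing on end; origin at the centre of its underside.
- label_roll_blue: Bystander: loose light blue label roll, 53 mm across, 40 mm tall, standing on end; origin at the centre of its underside.
- order_pad: Bystander: loose purple spiral order pad lying flat, 148 x 109 x 14 mm; origin at the centre of its underside.
- marker_pen: Bystander: loose white and red marker pen lying down, 135 mm long, 16 mm thick; origin under its centre.
- timer: Bystander: loose white kitchen timer lying flat, 70 x 70 x 20 mm; origin at the centre of its underside.
- tub_cream: Bystander: loose white tub with a green lid, 79 mm across, 65 mm tall; origin at the centre of its underside. Beyond it on the left stands a fixed slicer, up to about 0.4 m high, that fills x > 0.5 m, y > 0.42 m, with a handle near x = 0.55 m out to y = 0.32 m (go round it from the robot's side); on the right a fixed film wrapper fills x > 0.5 m, y < -0.3 m.

How it is judged:
By the outcome, as a careful person would: the job done as asked, in the order asked, and still so for the second after the job is handed in, with the robot touching nothing.
It also fails if it takes over 48 s, if anything falls off the work surface, if the arm or the gripper's body presses on something with over 40 N, if the wrist force passes 120 N, or if a joint passes its speed limit or range.

## Robot

A 7-joint arm with a two-finger parallel gripper is mounted at the origin on a cart in front of the work surface, level with it; the furniture and walls round the work are solid. World frame = base frame: x ahead of the robot, y to its left, z up, the work surface at z = 0. Lengths are in m, angles in rad, forces in N, time in s.
With the tool pointing down it reaches from about 0.4 to 0.9 m from the base axis. Payload 5.5 kg.
Tool frame: the origin (TCP) lies midway between the tips of the shut fingers; the grasp point (between the pads) lies 19 mm behind it; z points along the fingers, y is the line along which they close (so a half turn about z gives the same grasp; the last joint's range is limited). The gripper opens to 85 mm and grips with 20 to 120 N. Pads are 22 mm wide; open, the fingers measure 114 mm over their backs; the gripper's body (76 mm by 85 mm) begins 54 mm behind the grasp point. The pads swing forward as they close: fully open they stand 13 mm farther back than shut.
Start: joints at [-0.931, 0.501, -0.427, 1.55, 0.221, 1.138, -0.21], TCP at [0.239, 0.604, 0.231] pointing down, gripper open.
Joint ranges: [-2.88, 2.88], [-0.31, 2.03], [-1.54, 1.56], [0.2, 2.42], [-1.41, 4.55], [0.19, 2.02], [-2.57, 2.57]. Speed limits (rad/s): [2.57, 2.57, 3.14, 3.14, 3.14, 3.14, 3.14].

## Interface

Orientations are given as a unit quaternion [w, x, y, z].
In Python, from rig import ctrl gives the robot as it stands.
- The arm moves only by the shell command python3 -m jog 'ROWS' [OPENING] [FORCE]. ROWS is JSON, one flat list of numbers, 6 for each row, row after row: the shift along the tool's x, y, z in mm, then the turn, a rotation vector about the tool's x, y, z in degrees. In form: [tx, ty, tz, rx, ry, rz, tx, ty, tz, rx, ry, rz, ...]. A call has 1 to 12 rows; each row is the pose to reach, as a shift and turn from the pose commanded when the call began, along the tool's axes at that moment; what a row does not reach only later rows make up. A row lasts 1/8 s, in which the tool goes at most 62.5 mm and 10.7 degrees, less where a joint would pass 70% of its speed; a pose out of reach is approached as far as the arm can. A call with a gripper value outside its range is refused whole. OPENING is the closure, from -1 (fully open) to 1 (shut), so that 0 is half open, set as the call begins (- or left out, the last holds). The fingers move at their own pace and stop on an object; FORCE is the grip in N (left out, the last holds). Time passes only in rows, so rows that repeat a pose let the fingers close. It gives the time, the measured TCP pose, the force, the opening and the grip force at its end, in the units of the state.
- ctrl.observe(): the state, without advancing time (a new reading comes with each control period).
- ctrl.read_camera(name): name is "side" or "top"; returns the picture (384x512x3 uint8, blue, green, red); there is no depth.
- ctrl.camera_info(name): a dict with "intrinsics" (3x3 intrinsics, pixels), "k1" (the pictures are not rectified: a ray, as slopes to the right and down, at radius r is drawn at 1 + k1 r^2 times it, then the intrinsics apply), "xyz" and "rotation" of the camera in the world. Camera axes: x right, y up, looking along -z (the intrinsics and any distortion apply to the point x, -y, -z); pixel columns grow to the right and rows downward; lengths in m; the calibration is good to about 2 mm. A picture is of the moment at which its call begins. camera_info takes no time and is no camera call.
- ctrl.hand_in(): hands the job in; it is judged then, once.
The state is a dict: "time": time; "joints": joint angles; "qd": joint speeds; "tau": joint torques, N m; "tcp_pos": TCP position; "ee_rot": TCP orientation; "contact_force": force on the tool from outside, world axes, zero at the start; "ft_torque": the same for the moment, N m; "width": finger opening in m; "gripper_force": force on a finger pad.
Only numpy, scipy, OpenCV 4.12 (cv2) and the standard library are available. Lean on these libraries where they do the work, as an engineer would, in place of code of your own. Each camera call takes 0.05 s, during which the arm holds its last target. There are 200 camera calls.

## Working session

There is one attempt and no reset: what is moved stays moved. The work goes in short steps, Python scripts to look and compute and a shell command to move; the robot and the scene stay as the last step left them, time stands still between calls to the robot, and variables do not carry over. Pictures are saved under pics/ and viewed, at most 10 in all, crops included, and the job is handed in when it is done.

```bash
mkdir -p pics; python3 - <<'E'
from rig import ctrl
import cv2
for n in("top","side"):
    cv2.imwrite(f"pics/{n}0.png",ctrl.read_camera(n)); i=ctrl.camera_info(n); print(n,i)
s=ctrl.observe(); print(s['time'],s['tcp_pos'],s['ee_rot'],s['contact_force'],s['width'])
E
```

```text
top {'intrinsics': array([[365.73237434,   0.        , 262.44234761],
       [  0.        , 365.73237434, 192.82350815],
       [  0.        ,   0.        ,   1.        ]]), 'k1': 0.0008747094289913849, 'xyz': array([0.41536527, 0.00383828, 1.45200269]), 'rotation': array([-0.69912076, -0.03249737,  0.04017799,  0.7131338 ])}
side {'intrinsics': array([[466.29240467,   0.        , 259.40369222],
       [  0.        , 466.29240467, 196.04008165],
       [  0.        ,   0.        ,   1.        ]]), 'k1': -0.04217528680599203, 'xyz': array([-0.38548847,  0.21303178,  1.21155898]), 'rotation': array([-0.58114603, -0.21727337,  0.26847019,  0.73687538])}
0.1 [0.23895742 0.60382626 0.23036662] [-2.17065457e-04  1.87276000e-01  9.82306943e-01 -8.50011279e-04] [0.88163435 0.21576016 0.30920063] 0.08524887243262824
```

View pics/top0.png

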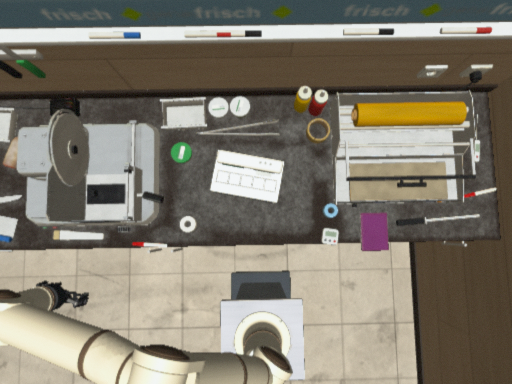

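View pics/side0.png

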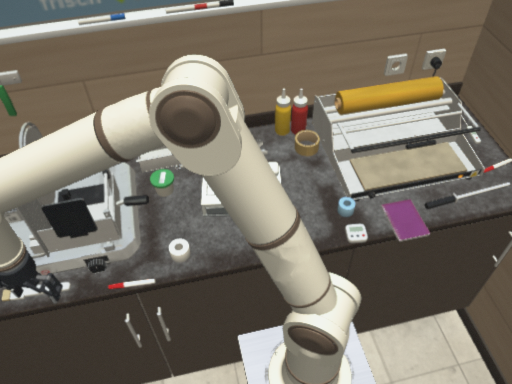

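The top view shows the printer at about (212-284, 150-202) with its pad strip along row ~182. The rolls, tub and timer stand around it. Next I crop it and detect the pads.

```bash
cat > h.py <<'E'
import numpy as np,cv2
from scipy.spatial.transform import Rotation as R
from rig import ctrl
def cam(n):
    i=ctrl.camera_info(n); q=i['rotation']; return np.array(i['intrinsics']),i['k1'],np.array(i['xyz']),R.from_quat([q[1],q[2],q[3],q[0]]).as_matrix()
def ray(n,uv,z):
    K,k,c,M=cam(n); p=cv2.undistortPoints(np.array([[uv]],float),K,np.array([k,0,0,0.]))[0,0]
    d=M@np.array([p[0],-p[1],-1]); return c+d*(z-c[2])/d[2]
def proj(n,P):
    K,k,c,M=cam(n); p=M.T@(np.array(P)-c); return cv2.projectPoints(np.array([[p[0],-p[1],-p[2]]]),np.zeros(3),np.zeros(3),K,np.array([k,0,0,0.]))[0].ravel()
E
python3 - <<'E'
from h import *
im=cv2.imread('pics/top0.png')
cv2.imwrite('pics/c0.png',cv2.resize(im[140:215,160:290],None,fx=6,fy=6,interpolation=cv2.INTER_CUBIC))
print(ray('top',(188,224),.04),ray('top',(181,153),.065),ray('top',(330,211),.04),ray('top',(330,236),.02))
E
```

```text
[0.44611676 0.2752466  0.04      ] [0.7183933  0.29745307 0.065     ] [ 0.48518349 -0.27288196  0.04      ] [ 0.3888144  -0.27296462  0.02      ]
```

View pics/c0.png

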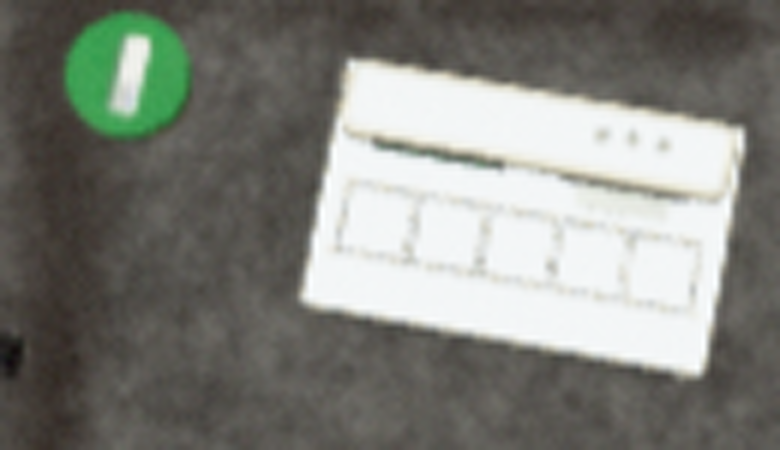

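Crop: strip outline corners at (350,182), (338,250), (700,240), (693,310), front top corners at (303,301), (703,376), all in crop pixels (x6, offset 160,140).

```bash
python3 - <<'E'
from h import *
f=lambda x,y,z=.07: ray('top',(160+(x+.5)/6-.5,140+(y+.5)/6-.5),z)
tl,bl,tr,br=f(350,182),f(338,250),f(700,240),f(693,310); fl,fr=f(303,301),f(703,376)
L=(tl+bl)/2;Rr=(tr+br)/2;c=(L+Rr)/2
print('strip',c,'len',np.linalg.norm(L-Rr),np.linalg.norm(tl-bl)); y=L-Rr;y/=np.linalg.norm(y)
print('yaw',np.arctan2(-y[0],y[1])); y2=fl-fr; print('frontlen',np.linalg.norm(y2),'yaw',np.arctan2(-y2[0],y2[1]),'front mid',(fl+fr)/2)
yw=(np.arctan2(-y[0],y[1])+np.arctan2(-y2[0],y2[1]))/2
ex=np.array([np.cos(yw),np.sin(yw),0]);print('front to strip',(c-(fl+fr)/2)@ex)
s=ctrl.observe();print(np.round(s['ee_rot'],4),s['joints'])
q=s['ee_rot'];M=R.from_quat([*q[1:],q[0]]).as_matrix();print(M.round(3))
E
```

```text
strip [0.60625929 0.04798682 0.07      ] len 0.22707069885006603 0.04423203257749926
yaw -0.18624302830524833
frontlen 0.25744447645257507 yaw -0.2055047307570661 front mid [0.5471267  0.05987286 0.07      ]
front to strip 0.06031515680050893
[-2.000e-04  1.873e-01  9.823e-01 -9.000e-04] [-0.93081568  0.5017746  -0.42679781  1.55130392  0.2207513   1.13830879
 -0.21030732]
[[-0.93   0.368 -0.001]
 [ 0.368  0.93  -0.002]
 [ 0.    -0.002 -1.   ]]
```

```bash
python3 -m jog '[-20,-20,0,0,0,0,-55,-53,0,0,0,-1,-90,-87,0,0,0,-3,-125,-121,0,0,0,-5,-160,-155,0,0,0,-7,-195,-188,0,0,0,-9,-230,-222,0,0,0,-10.4,-260,-250,0,0,0,-10.4,-280,-270,0,0,0,-10.4,-280,-270,0,0,0,-10.4,-280,-270,0,0,0,-10.4]' 1 20
python3 - <<'E'
from h import *
s=ctrl.observe();q=s['ee_rot'];M=R.from_quat([*q[1:],q[0]]).as_matrix();print(M.round(3),s['contact_force'])
for d in (.092,.046,0,-.046,-.092):
    P=np.array([.6063+.194*d,.048+.981*d,.110]);print(d,P,(M.T@(P-s['tcp_pos'])*1000).round(1))
E
```

```text
time: 1.48
tcp_pos: [0.3997, 0.2511, 0.2312]
ee_rot: [-0.0, 0.097, 0.995, 0.0]
contact_force: [-0.6, 0.3, 0.2]
width: -0.0002
gripper_force: 0.0
[[-0.981  0.193 -0.   ]
 [ 0.193  0.981  0.   ]
 [ 0.001  0.    -1.   ]] [-0.56899614  0.27052884  0.19749008]
0.092 [0.624148 0.138252 0.11    ] [-242.1  -67.3  121.1]
0.046 [0.615224 0.093126 0.11    ] [-242.1 -113.3  121. ]
0 [0.6063 0.048  0.11  ] [-242.1 -159.3  121. ]
-0.046 [0.597376 0.002874 0.11    ] [-242.1 -205.3  121. ]
-0.092 [ 0.588452 -0.042252  0.11    ] [-242.  -251.3  121. ]
```

```bash
python3 -m jog '[-25,-25,0,0,0,0,-70,-60,10,0,0,0,-115,-67,30,0,0,0,-160,-67,55,0,0,0,-200,-67,80,0,0,0,-230,-67,105,0,0,0,-242,-67,121,0,0,0,-242,-67,121,0,0,0,-242,-67,121,0,0,0]'
python3 - <<'E'
from h import *
t=ctrl.read_camera('top');s=ctrl.read_camera('side')
a=cv2.resize(t[130:220,190:300],(780,638))[:,:];a=cv2.resize(t[130:220,190:300],(440,360),interpolation=cv2.INTER_CUBIC)
b=cv2.resize(s[140:230,170:260],(360,360),interpolation=cv2.INTER_CUBIC)
cv2.imwrite('pics/n1.png',np.hstack([a,b]))
st=ctrl.observe();print(st['contact_force'],st['tcp_pos'])
E
```

```text
time: 2.6
tcp_pos: [0.6238, 0.1391, 0.111]
ee_rot: [-0.0, 0.097, 0.995, 0.0]
contact_force: [-0.2, -0.9, 0.5]
width: -0.0
gripper_force: 0.0
[ 0.59893471 -0.10732245  0.62804283] [0.62433521 0.13876801 0.11172074]
```

View pics/n1.png

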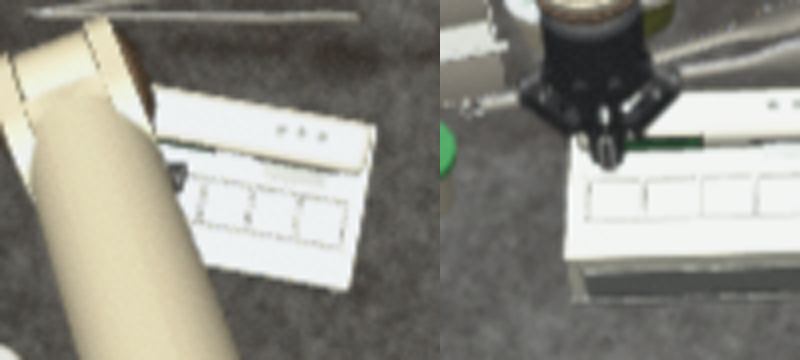

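Side crop: the left pad's outline centre is at about (615,200), so full-image pixel (213.4,189.6). Next pads at about (672,198) and (730,196). The tip is at (607,165). This gives a second-view check.

```bash
python3 - <<'E'
from h import *
for x,y,z in((615,200,.07),(672,198,.07),(730,196,.07),(607,165,.111)): print(ray('side',(170+(x-440+.5)/4-.5,140+(y+.5)/4-.5),z))
E
```

```text
[0.62463468 0.13785051 0.07      ]
[0.61573753 0.09228331 0.07      ]
[0.60664379 0.04589326 0.07      ]
[0.62657213 0.14053936 0.111     ]
```

Both views agree within 2 mm. I'll descend gently on the +92 pad.

```bash
python3 -m jog '[0,0,15,0,0,0,0,0,28,0,0,0,0,0,36,0,0,0,0,0,38,0,0,0,0,0,39,0,0,0,0,0,40,0,0,0,0,0,40,0,0,0]'; python3 -m jog '[0,0,1,0,0,0,0,0,1.5,0,0,0,0,0,2,0,0,0,0,0,2,0,0,0]';python3 -m jog '[0,0,0.5,0,0,0,0,0,1,0,0,0,0,0,1,0,0,0]'
```

```text
time: 3.58
tcp_pos: [0.6248, 0.1377, 0.0705]
ee_rot: [0.0, 0.097, 0.995, 0.0]
contact_force: [-0.8, 0.5, 0.2]
width: 0.0001
gripper_force: 0.0
time: 4.08
tcp_pos: [0.6245, 0.1377, 0.0682]
ee_rot: [-0.0, 0.097, 0.995, 0.0]
contact_force: [0.5, -0.5, -0.1]
width: -0.0001
gripper_force: 0.0
time: 4.45
tcp_pos: [0.6246, 0.1377, 0.0682]
ee_rot: [0.0, 0.098, 0.995, -0.0]
contact_force: [-2.8, -1.0, 5.8]
width: 0.0002
gripper_force: 3.3
```

Pad +92 is rigid (5.8 N, no travel). Next is +46.

```bash
python3 -m jog '[0,0,-6,0,0,0,0,0,-13,0,0,0,0,-15,-13,0,0,0,0,-35,-13,0,0,0,0,-46,-13,0,0,0,0,-46,-11,0,0,0,0,-46,-6,0,0,0,0,-46,-3,0,0,0,0,-46,-1.5,0,0,0,0,-46,-1.5,0,0,0]'; python3 -m jog '[0,0,0.5,0,0,0,0,0,1,0,0,0,0,0,1.5,0,0,0,0,0,1.5,0,0,0]'
```

```text
time: 5.7
tcp_pos: [0.6155, 0.093, 0.0686]
ee_rot: [-0.0, 0.097, 0.995, 0.0]
contact_force: [0.7, -0.9, -0.4]
width: 0.0001
gripper_force: 0.0
time: 6.2
tcp_pos: [0.6158, 0.0926, 0.0682]
ee_rot: [0.0, 0.097, 0.995, 0.0]
contact_force: [-2.6, 0.6, 6.3]
width: -0.0
gripper_force: 3.1
```

Rigid. On to the middle pad.

```bash
python3 -m jog '[0,0,-6,0,0,0,0,0,-13,0,0,0,0,-15,-13,0,0,0,0,-35,-13,0,0,0,0,-46,-13,0,0,0,0,-46,-11,0,0,0,0,-46,-6,0,0,0,0,-46,-3,0,0,0,0,-46,-1.5,0,0,0,0,-46,-1.5,0,0,0]'; python3 -m jog '[0,0,0.5,0,0,0,0,0,1,0,0,0,0,0,1.5,0,0,0,0,0,1.5,0,0,0]'
```

```text
time: 7.45
tcp_pos: [0.6066, 0.0479, 0.0686]
ee_rot: [-0.0, 0.097, 0.995, 0.0]
contact_force: [-0.5, -0.3, -0.2]
width: -0.0
gripper_force: 0.0
time: 7.95
tcp_pos: [0.6069, 0.0475, 0.0677]
ee_rot: [0.0, 0.097, 0.995, 0.0]
contact_force: [-0.8, 1.1, 4.2]
width: 0.0002
gripper_force: 2.3
```

This one is softer, so I'll push a little further.

```bash
python3 -m jog '[0,0,0.5,0,0,0,0,0,1,0,0,0,0,0,1,0,0,0]'
```

```text
time: 8.32
tcp_pos: [0.6068, 0.0475, 0.0664]
ee_rot: [0.0, 0.097, 0.995, 0.0]
contact_force: [-1.2, 1.2, 5.1]
width: -0.0003
gripper_force: 2.5
```

It gives. I'll press on to about 5 mm of travel.

```bash
python3 -m jog '[0,0,1,0,0,0,0,0,2,0,0,0,0,0,2.5,0,0,0,0,0,3,0,0,0,0,0,3.5,0,0,0,0,0,3.5,0,0,0,0,0,3.5,0,0,0,0,0,3.5,0,0,0]'
python3 - <<'E'
from h import *
t=ctrl.read_camera('side')
cv2.imwrite('pics/n2.png',cv2.resize(t[140:260,170:310],(700,600),interpolation=cv2.INTER_CUBIC))
E
```

```text
time: 9.32
tcp_pos: [0.6068, 0.0475, 0.0629]
ee_rot: [0.0, 0.097, 0.995, 0.0]
contact_force: [-1.1, 0.6, 4.7]
width: 0.0001
gripper_force: 2.2
```

View pics/n2.png

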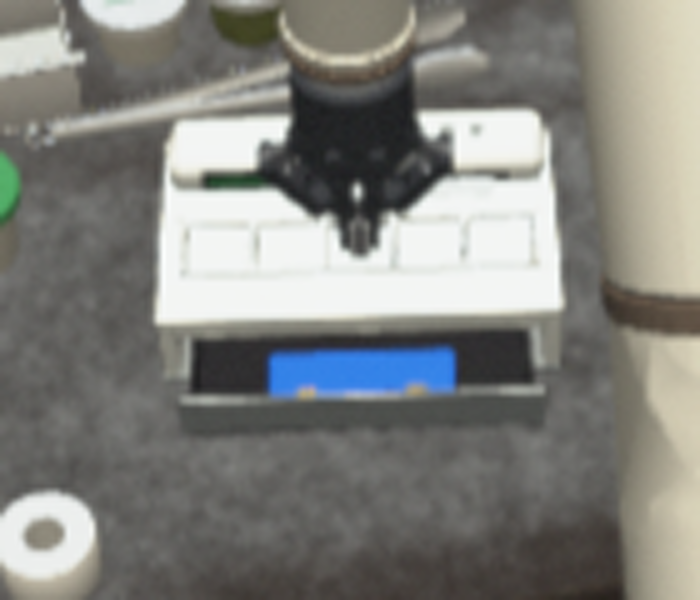

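The tray is out: its front plate edge runs (180,402)-(545,388) in the crop and the blue pack shows. I'll draw back straight up, then measure how far it stands out.

```bash
python3 -m jog '[0,0,-4,0,0,0,0,0,-12,0,0,0,0,0,-35,0,0,0,0,0,-70,0,0,0,0,0,-110,0,0,0,0,0,-140,0,0,0,0,0,-150,0,0,0,0,0,-150,0,0,0,0,0,-150,0,0,0,0,0,-150,0,0,0]'
python3 - <<'E'
from h import *
t=ctrl.read_camera('side')
cv2.imwrite('pics/n3.png',cv2.resize(t[130:270,160:380],(800,509),interpolation=cv2.INTER_CUBIC))
g=lambda x,y:ray('side',(170+(x+.5)/5-.5,140+(y+.5)/5-.5),.049)
ex=np.array([.981,-.194,0]);c=np.array([.6063,.048,.049])
for p in((180,402),(362,396),(545,388)):print((g(*p)-c)@ex)  # front face lies ~ -0.060
E
```

```text
time: 10.62
tcp_pos: [0.6058, 0.0473, 0.2112]
ee_rot: [-0.001, 0.097, 0.995, -0.0]
contact_force: [-0.0, -1.1, -1.0]
width: 0.0
gripper_force: 0.0
-0.1069893728831131
-0.10713731169246574
-0.10576806297004801
```

View pics/n3.png

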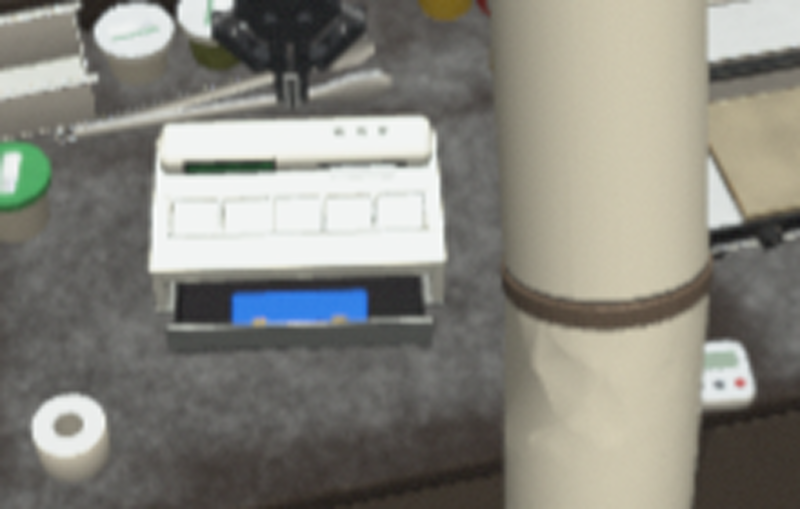

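The tray edge sits at the same pixel, (206,220), in both pictures. It has come to rest at its stop, about 47 mm out by a 2-3 mm measurement. The bystanders in view have not moved and the gripper is clear.

```bash
python3 -c "
from rig import ctrl
print(ctrl.hand_in())"
```

```text
the job is handed in; nothing more can be done
None
```

The middle pad was the catch: pressed in about 5 mm at roughly 5 N, it released the battery tray, which sprang out to rest at about 47 mm as measured (50 mm is fully out); the arm then drew back clear, and the job was handed in after about 11 s of the 48 s limit.

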